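# Free the pawl of a ratchet lift with a dowel and let the load down

## Robot

A 6-joint arm with a two-finger parallel gripper is mounted at the origin on a cart in front of the work surface, level with it; the furniture and walls round the work are solid. World frame = base frame: x ahead of the robot, y to its left, z up, the work surface at z = 0. Lengths are in m, angles in rad, forces in N, time in s.
With the tool pointing down it reaches from about 0.4 to 0.825 m from the base axis. Payload 7 kg.
Tool frame: the origin (TCP) lies between the finger pads; the fingertips stand 14 mm ahead of it and the grasp point (between the pads) lies 5 mm behind it; z points along the fingers, y is the line along which they close (so a half turn about z gives the same grasp; the last joint's range is limited). The gripper opens to 88 mm and grips with 3 to 60 N. Pads are 19 mm wide; open, the fingers measure 130 mm over their backs; the gripper's body (78 mm by 193 mm) begins 47 mm behind the grasp point.
Start: joints at [-1.058, 0.359, 0.012, 0, -1.224, -0.288], TCP at [0.15, -0.658, 0.241] pointing down, gripper open.
Joint ranges: [-3.07, 3.07], [-1.43, 2.12], [-1.02, 1.25], [-3.03, 1.67], [-3.05, -0], [-3.03, 3.03]. Speed limits (rad/s): [2.39, 2.39, 3.01, 3.14, 3.14, 3.14].

## Interface

Orientations are given as a unit quaternion [x, y, z, w].
In Python, from plant import arm gives the robot as it stands. The module is installed in compiled form; this text tells all that it offers. Calls block until the motion is done:
- arm.goto(position, orientation): joint-space move of the TCP to a pose.
- arm.move_linear(position, attitude=None, feed=0.15): straight line of the TCP; attitude=None keeps the orientation; feed is the mean speed in m/s.
- arm.movej(angles): joint-space move.
- arm.set_gripper(opening, grasp_force=None): finger opening in m; grasp_force is the grip in N (None keeps the last); returns when the fingers have stopped.
- arm.sleep(seconds).
- arm.inverse_kinematics(position, orientation): joint angles nearest the present ones, or None.
- arm.get_image(name): name is "scene" or "side" or "wrist"; returns (picture, depth): 384x512x3 uint8, red, green, blue; 384x512 float32, m along the optical axis (not along the pixel's ray), 0 where there is no reading.
- arm.calibration(name): a dict with "camera_matrix" (3x3 intrinsics, pixels), "view" (4x4, takes a point from world to camera coordinates); the wrist camera has in their place "mount" (4x4, takes a point from camera to tool coordinates, whose origin is the TCP and whose axes are the flange's). Camera axes: x right, y down, z forward; pixel columns grow to the right and rows downward; lengths in m; the calibration is good to about 2 mm. A picture is of the moment at which its call begins: read the wrist's pose just before it. calibration takes no time and is no camera call.
A pose or a line that the arm cannot do raises arm.Unreachable and nothing moves.
- arm.sign_off(): hands the job in; it is judged then, once.
Readings, each from a call of its own:
- arm.current_time(): time.
- arm.current_q(): joint angles.
- arm.current_dq(): joint speeds.
- arm.current_joint_torque(): joint torques, N m.
- arm.current_tool_pos(): TCP position.
- arm.current_eef_rot(): TCP orientation.
- arm.current_force(): force on the tool from outside, world axes, zero at the start.
- arm.current_wrist_torque(): the same for the moment, N m.
- arm.current_finger_gap(): finger opening in m.
- arm.current_gripper_force(): force on a finger pad.
Only numpy, scipy, OpenCV 4.12 (cv2) and the standard library are available. Lean on these libraries where they do the work, as an engineer would, in place of code of your own. Each camera call takes 0.05 s, during which the arm holds its last target. There are 200 camera calls.

## Task

Lower the loaded bench lift: take the wooden dowel from its rest, slip one end under the lug on the tail of the lift's pawl, raise the tail gently without straining it against its stop, and keep it raised until the platform has sunk fully home. Then let the pawl drop back and lay the dowel down flat on the bench or back in its rest, clear of the lift. Touch the lift only with the dowel and leave the other things alone.

Things in the scene. Friction and masses are not known exactly. Their poses are not given: they have to be found in the camera images.
- ratchet_lift: grey steel bench lift, fixed; base plate 8 mm thick, x -45 to 75, y -85 to 85 mm in its frame. Origin on the bench; z up, front = -x side (towards the robot), +y left seen from the front. Back plate 80 mm wide, 102 high at x 8 to 18; before it slides an upright 16 mm toothed bar. Between base plate and pawl tail the front is open for y -85 to -15, x below 8
- tray (a point): centre of the platform's tray floor (90 x 100 mm, 5 mm rim; lift frame x -30 to 60, y -50 to 50; floor z 112, underside 104 mm when home). A beech block 50 x 60 x 34 is screwed on. About 0.5 kg in all (varies, hidden). With the pawl out it sinks by itself on a damper at 25 to 55 mm/s; if the pawl falls back early it catches in the next tooth, 16 mm on
- platform (a joint): height of the platform above its lowest position in m: 0 = fully home, about 0.0435 at the start, when a tooth of its bar rests on the pawl; let go too early it would catch in lower teeth at 0.0275 or 0.0115
- pawl (a joint): angle of the dark steel pawl in front of the toothed bar, rad: 0 = nose fully in the teeth; grows as the tail is raised. The nose leaves the teeth at about 0.175 and a stop pin ends the travel at 0.195: only some 1.5 mm of tail travel lie between free and hard against the stop. Gravity and a light spring pull it back to 0
- tail_under (a point): where to lift: underside of the lug at the end of the pawl's tail. Tail: level bar 12 mm high reaching to -y (right from the front) at x -38 to -24; the lug, 24 wide (y), juts from it to the front, to x -72. Point in the lift's frame: x -55, y -46, z 56 mm, pawl in; hinge pin along x at y 26, z 44. 12.6 mm up frees it, 14 reaches the stop; takes 3 to 6 N, over 8 N strains the pawl
- dowel: plain round wooden dowel, 16 mm thick, 124 mm long, 16 g, lying level in the dowel rest with its underside 16 mm above the bench; origin at the middle of its underside (8 mm below its axis), long axis = its y. Rolls easily on the bench. Under load at its tip it tips in the grip, so the tip lags the hand by several mm
- wax_tin: round white tin 69 mm across, 28 mm high, beside the lift on its -y side; bystander
- pine_offcut: flat pine offcut 52 x 92 x 20 mm on the bench; bystander
- eraser: eraser 18 x 42 x 11 mm on the bench; bystander
- dowel_rest: wooden rest fixed to the bench, 34 x 44 mm, 27 high; origin on the bench, the dowel lies along its x. Two saddles at x -10 and 10 (each 8 mm thick) with prongs 10 mm high, 20 mm apart, beside the dowel; beyond x = -17 and 17 both ends of the dowel stick out 45 mm, free all round
Not all that is in view belongs to the job. There is more than one size of the dowel; the one meant has the size given above.

How it is judged:
On the way, in this order (a step that is already met when the one before it is completed fails the run):
1. the dowel holds the pawl raised clear of the teeth while the platform is still up (value of joint pawl above 0.165 rad and contact force between dowel and pawl above 0.3 N and value of joint platform above 0.008 m), for 0.1 s.
2. the platform has sunk fully home with the pawl still held by the dowel (value of joint platform below 0.004 m and contact force between dowel and pawl above 0.3 N), for 0.1 s.
At the end, for the whole second after the job is handed in: platform within 4 mm of fully home; pawl dropped back (below 0.04 rad); dowel lying level and at rest on the bench or in its rest, its middle more than 140 mm from the lift's origin and not touching the lift (value of joint platform below 0.004 m and value of joint pawl below 0.04 rad and angle between dowel's own y axis and vertical between 1.45 and 1.69 rad and linear speed of dowel below 0.05 m/s and horizontal distance between dowel and ratchet_lift above 0.14 m and contact force between dowel and ratchet_lift below 0.05 N and height (world z) of dowel between -0.01 and 0.025 m).
It fails at once if the pawl is strained: more than 8 N between dowel and pawl (contact force between dowel and pawl above 8 N).
It fails at once if the dowel is rammed against the lift (over 15 N on the platform, over 30 N on the lift in all) (contact force between dowel and platform above 15 N or contact force between dowel and ratchet_lift above 30 N).
It fails at once if the gripper or arm touches the lift or its load (over 2 N) (contact force between any of the fingers, the arm and ratchet_lift above 2 N).
It fails at once if the dowel is dropped or thrown (linear speed of dowel above 0.8 m/s and contact force between the fingers and dowel below 0.2 N).
It fails at once if a bystander is moved more than 20 mm (distance of any of wax_tin, pine_offcut, eraser from where it was at the start of the episode above 0.02 m).
It also fails if it takes over 72 s, if anything falls off the work surface, if the arm or the gripper's body presses on something with over 40 N, if the wrist force passes 120 N, or if a joint passes its speed limit or range.

## Working session

There is one attempt and no reset: what is moved stays moved. The work goes in short steps, each a Python script; the robot and the scene stay as the last script left them, time stands still between calls to the robot, and variables do not carry over. Pictures are saved under pics/ and viewed, at most 10 in all, crops included, and the job is handed in when it is done.

```bash
mkdir -p pics; cat > h.py <<'E'
import numpy as np, cv2
from plant import arm
def snap(name,fn=None):
    im,d=arm.get_image(name)
    if fn: cv2.imwrite('pics/'+fn,im[:,:,::-1])
    return im,d
def world(name,d,u,v,pose=None):
    c=arm.calibration(name);K=c['camera_matrix']
    z=d[v,u]; p=np.array([(u-K[0,2])/K[0,0]*z,(v-K[1,2])/K[1,1]*z,z,1])
    return (np.linalg.inv(c['view'])@p)[:3]
def cloud(name,d):
    c=arm.calibration(name);K=c['camera_matrix']
    v,u=np.mgrid[:384,:512]
    P=np.stack([(u-K[0,2])/K[0,0]*d,(v-K[1,2])/K[1,1]*d,d,np.ones_like(d)],-1)
    return (P@np.linalg.inv(c['view']).T)[...,:3]
E
python3 - <<'E'
from h import *
a,da=snap('scene');b,db=snap('side')
np.savez('s0.npz',a=a,da=da,b=b,db=db)
cv2.imwrite('pics/scene0.png',cv2.resize(a[:,:,::-1],(800,600)))
cv2.imwrite('pics/side0.png',cv2.resize(b[:,:,::-1],(800,600)))
for n in('scene','side'):
    c=arm.calibration(n);print(np.linalg.inv(c['view']).round(3),c['camera_matrix'].round(1))
print(arm.current_eef_rot())
E
```

```text
[[-0.809 -0.322  0.493 -0.046]
 [-0.588  0.444 -0.676  0.8  ]
 [-0.001 -0.837 -0.548  0.744]
 [ 0.     0.     0.     1.   ]] [[396.2   0.  250.5]
 [  0.  396.2 190.2]
 [  0.    0.    1. ]]
[[-0.978 -0.075  0.194  0.336]
 [-0.208  0.383 -0.9    0.966]
 [-0.007 -0.921 -0.39   0.506]
 [ 0.     0.     0.     1.   ]] [[368.6   0.  252.7]
 [  0.  368.6 187.6]
 [  0.    0.    1. ]]
[-1.12114345e-01  9.93695025e-01  7.38979225e-04 -1.56562782e-04]
```

View pics/scene0.png

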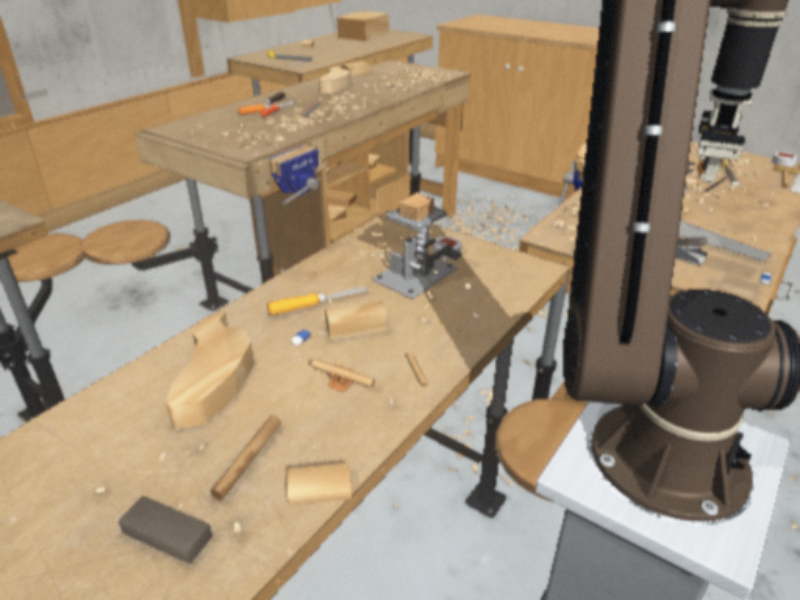

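View pics/side0.png

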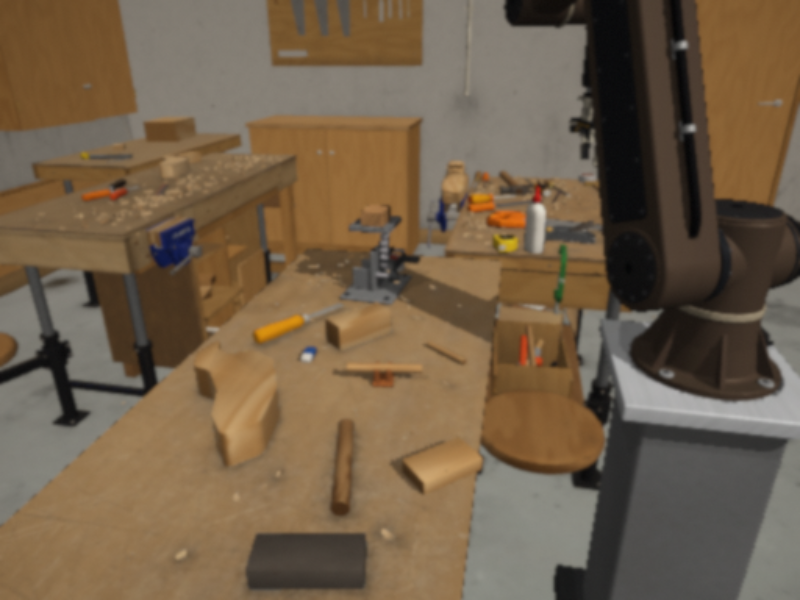

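The scene view shows three candidates for the dowel: one in the rest on the red-brown stand (scene 340,372), a thin stick on the bench (415,368) and a thick dark rod (247,455). The one in the rest fits the description. The lift is at about (415,265). Next I'll get rough positions and take a close look with the wrist camera.

```bash
python3 - <<'E'
from h import *
s=np.load('s0.npz');P=cloud('scene',s['da']);Q=cloud('side',s['db'])
for u,v in[(315,362),(340,372),(370,382),(415,368),(247,455),(300,337),(355,318),(375,278),(413,292),(455,268),(395,257),(417,203)]:
    print('sc',u,v,P[int(v*.64),int(u*.64)].round(3))
for u,v in[(338,372),(422,372),(382,368),(345,298),(393,302),(375,215),(410,258)]:
    print('sd',u,v,Q[int(v*.64),int(u*.64)].round(3))
c=arm.calibration('wrist');print(c['mount'].round(3),c['camera_matrix'].round(1))
E
```

```text
sc 315 362 [0.585 0.174 0.03 ]
sc 340 372 [0.531 0.168 0.028]
sc 370 382 [-0.046  0.8    0.744]
sc 415 368 [0.441 0.062 0.011]
sc 247 455 [-0.046  0.8    0.744]
sc 300 337 [0.678 0.114 0.01 ]
sc 355 318 [0.597 0.041 0.048]
sc 375 278 [ 0.696 -0.154  0.009]
sc 413 292 [ 0.59  -0.15   0.013]
sc 455 268 [ 0.572 -0.299  0.008]
sc 395 257 [ 0.674 -0.197  0.05 ]
sc 417 203 [ 0.63  -0.215  0.19 ]
sd 338 372 [ 0.613  0.153 -0.001]
sd 422 372 [ 0.471  0.126 -0.   ]
sd 382 368 [0.532 0.169 0.027]
sd 345 298 [ 0.691 -0.147  0.005]
sd 393 302 [ 0.584 -0.155 -0.001]
sd 375 215 [ 0.629 -0.195  0.182]
sd 410 258 [ 0.565 -0.255  0.067]
[[-0.001 -0.958 -0.288  0.078]
 [ 1.    -0.001 -0.    -0.001]
 [-0.    -0.288  0.958 -0.143]
 [ 0.     0.     0.     1.   ]] [[265.1   0.  255.3]
 [  0.  265.1 194.9]
 [  0.    0.    1. ]]
```

```bash
cat >> h.py <<'E'
from scipy.spatial.transform import Rotation as R
def T_tool():
    T=np.eye(4);T[:3,:3]=R.from_quat(arm.current_eef_rot()).as_matrix();T[:3,3]=arm.current_tool_pos();return T
def wcloud(d,T):
    c=arm.calibration('wrist');K=c['camera_matrix']
    v,u=np.mgrid[:384,:512]
    P=np.stack([(u-K[0,2])/K[0,0]*d,(v-K[1,2])/K[1,1]*d,d,np.ones_like(d)],-1)
    return (P@(T@c['mount']).T)[...,:3]
E
python3 - <<'E'
from h import *
p=arm.current_tool_pos();arm.move_linear([p[0],p[1],.34])
arm.goto([.5,-.27,.34],[0,1,0,0])
T=T_tool();a,d=arm.get_image('wrist');np.savez('w1.npz',a=a,d=d,T=T)
arm.goto([.53,.17,.22],[0,1,0,0])
T=T_tool();b,e=arm.get_image('wrist');np.savez('w2.npz',a=b,d=e,T=T)
cv2.imwrite('pics/w1.png',np.hstack([cv2.resize(a,(800,600))])[:,:,::-1])
cv2.imwrite('pics/w2.png',cv2.resize(b,(800,600))[:,:,::-1])
print(arm.current_q(),arm.current_time())
E
```

```text
[ 6.60544987e-01  1.79345170e-01 -2.82016780e-01  1.42187942e-04
 -1.10889336e+00 -2.23261383e+00] 4.5833
```

View pics/w1.png

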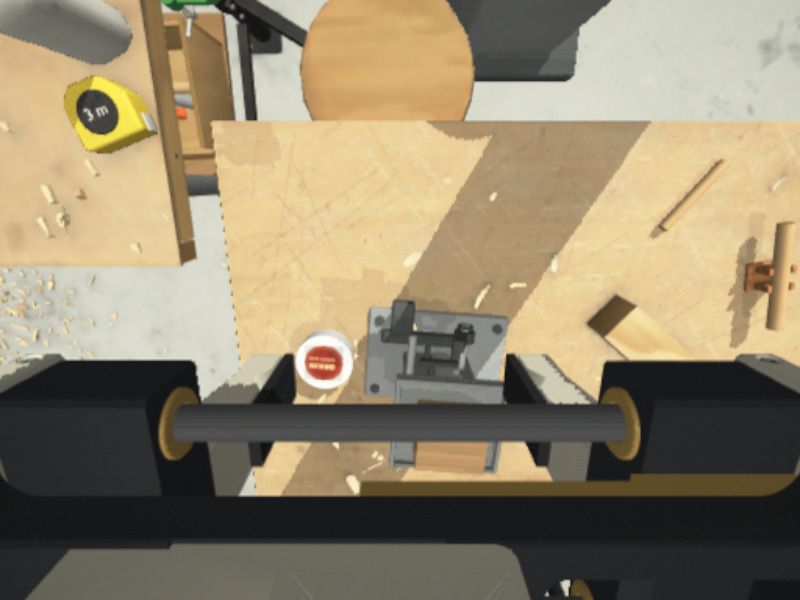

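View pics/w2.png

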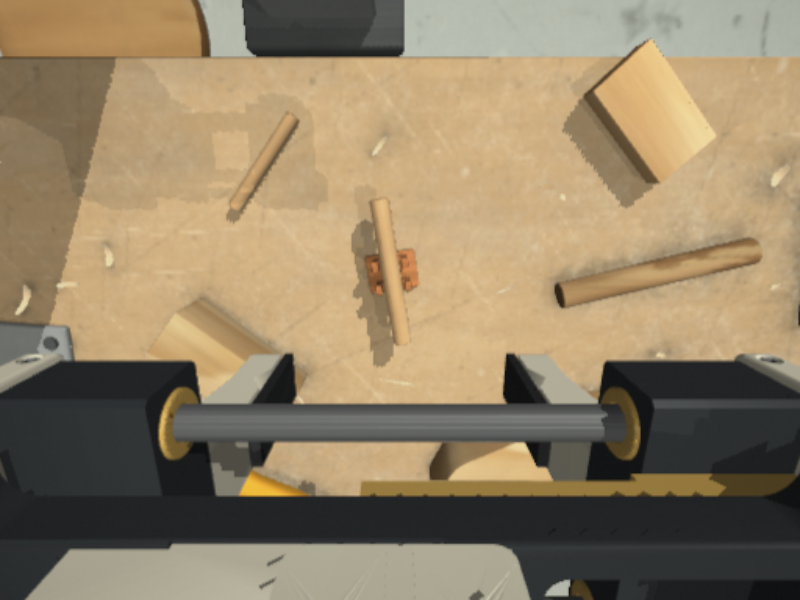

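The wrist view over the lift shows the lug at (403,312), the base plate's front corners at about (372,308) and (508,318), and the wax tin at (323,358). Over the rest, the dowel runs from (379,202) to (402,342). The look-alikes are the thin stick at (262,165) and the dark rod at (660,272). I choose the one in the rest.

```bash
python3 - <<'E'
from h import *
w=np.load('w2.npz');a=w['a'];P=wcloud(w['d'],w['T'])
# dowel: depth points above bench in ROI
m=np.zeros((384,512),bool);m[110:228,225:270]=1
m&=(P[...,2]>.0265)&(P[...,2]<.05)
n,l,st,_=cv2.connectedComponentsWithStats(m.astype(np.uint8));k=1+st[1:,4].argmax();m=l==k
q=P[m];print('dowel n',len(q),'z pct',np.percentile(q[:,2],[5,50,95]).round(4), st[k])
r=cv2.minAreaRect((q[:,:2]*1e3).astype(np.float32));print(r); print('bench z',np.median(P[60:100,250:300,2]))
print(cv2.boxPoints(r))
w=np.load('w1.npz');a=w['a'];P=wcloud(w['d'],w['T'])
z=P[...,2];roi=np.zeros_like(z,bool);roi[185:262,225:335]=1
sat=a.max(2).astype(int)-a.min(2)
b=roi&(z>.003)&(z<.013)&(sat<30)
q=P[b]*1e3;print('plate n',len(q),np.median(q[:,2]));r=cv2.minAreaRect(q[:,:2].astype(np.float32));print(r,cv2.boxPoints(r).round(1))
lg=np.zeros_like(z,bool);lg[185:222,245:268]=1
g=lg&(z>.05)&(z<.085);q=P[g]*1e3;r=cv2.minAreaRect(q[:,:2].astype(np.float32));print('lug',len(q),np.percentile(q[:,2],[5,50,95]),r,cv2.boxPoints(r).round(1))
t=roi&(z>.05)&(z<.085);q=P[t]*1e3;r=cv2.minAreaRect(q[:,:2].astype(np.float32));print('pawl',len(q),cv2.boxPoints(r).round(1))
# tray edges
t=(z>.14)&(z<.175);t[:, :240]=0;t[:,330:]=0;t[:225]=0;t[305:]=0;q=P[t]*1e3;r=cv2.minAreaRect(q[:,:2].astype(np.float32));print('tray',len(q),r,cv2.boxPoints(r).round(1))
# tin
t=(z>.02)&(z<.036);t[:,:180]=0;t[:,230:]=0;t[:205]=0;t[252:]=0;print('tin',P[t][:,:2].min(0),P[t][:,:2].max(0))
f=np.zeros((90,220,3),np.uint8)
c=np.vstack([cv2.resize(a[175:275,210:350],(784,560-0))])
cv2.imwrite('pics/crop1.png',c[:,:,::-1])
E
```

```text
dowel n 981 z pct [0.027  0.0297 0.0313] [237 126  26  95 981]
((526.9388427734375, 161.32046508789062), (123.9233627319336, 14.691096305847168), 8.867505073547363)
bench z -0.0007783652087902382
[[464.58545 159.02682]
 [466.8501  144.51132]
 [589.29224 163.6141 ]
 [587.0276  178.12961]]
plate n 2334 6.825675913768315
((632.1533203125, -237.30056762695312), (188.7675018310547, 118.75885772705078), 85.55895233154297) [[ 565.6 -326.8]
 [ 684.  -336. ]
 [ 698.7 -147.8]
 [ 580.3 -138.6]]
lug 458 [63.24904877 66.37549088 68.08885144] ((566.4752197265625, -270.11981201171875), (37.872005462646484, 47.97772216796875), 87.5782241821289) [[ 541.7 -288. ]
 [ 589.6 -290.1]
 [ 591.2 -252.2]
 [ 543.3 -250.2]]
pawl 1005 [[ 541.6 -289.4]
 [ 625.3 -293.5]
 [ 630.4 -188.8]
 [ 546.7 -184.7]]
tray 1569 ((633.269775390625, -228.01034545898438), (99.97042846679688, 90.96286010742188), 85.54615020751953) [[ 584.  -274.3]
 [ 674.7 -281.4]
 [ 682.5 -181.7]
 [ 591.8 -174.6]]
tin [ 0.59546658 -0.39706502] [ 0.66337639 -0.32871019]
```

View pics/crop1.png

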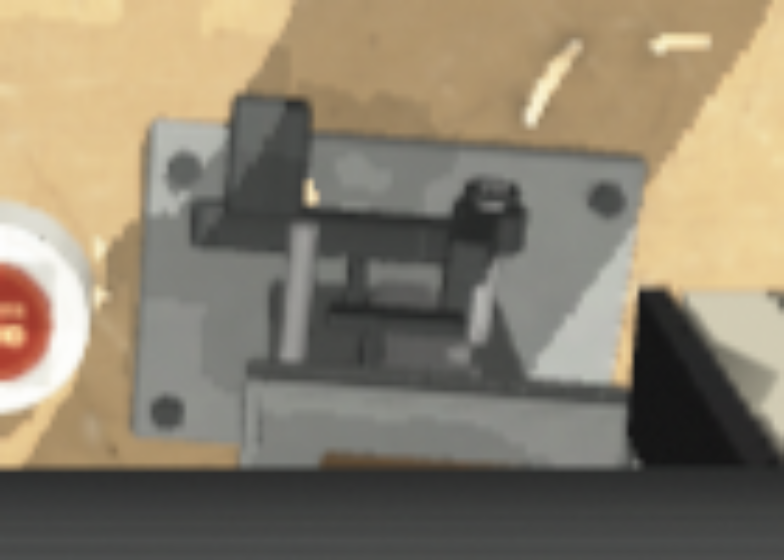

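The lift fit is consistent: the tray rectangle comes out at 100x91 mm. That puts the lift origin at (0.618,-0.227) with yaw -0.078. The crop shows the lug at (270,150) and nothing blocking the front of it. The dowel's length measures 124 mm, which confirms the choice, so I'll grip its near end.

```bash
cat >> h.py <<'E'
D=np.array([.5269,.1613]);YD=np.deg2rad(8.87);L0=np.array([.6183,-.2268]);YL=-.078
def quat(y): return (R.from_euler('z',y)*R.from_quat([0,1,0,0])).as_quat()
GD=D-.031*np.array([np.cos(YD),np.sin(YD)])   # grasp spot
def lift(x,y): c,s=np.cos(YL),np.sin(YL); return L0+np.array([c*x-s*y,s*x+c*y])
def F(n=5):
    f=[]
    for _ in range(n): f.append(arm.current_force());arm.sleep(.01)
    return np.mean(f,0)
E
python3 - <<'E'
from h import *
arm.set_gripper(.045,60)
arm.goto([*GD,.09],quat(YD));arm.move_linear([*GD,.019],feed=.08)
print('F',F().round(2))
arm.set_gripper(0.0,60);print('gap',arm.current_finger_gap(),arm.current_gripper_force(),F().round(2))
arm.move_linear([*GD,.15],feed=.12)
print('gap',arm.current_finger_gap(),F().round(2))
b,db=snap('side');a,da=snap('scene')
T=T_tool();c,dc=arm.get_image('wrist')
o=np.hstack([b[150:350,150:370],a[150:350,150:370],c[150:350,150:370]])
cv2.imwrite('pics/g.png',cv2.resize(o,(800,242))[:,:,::-1]);print(arm.current_time())
E
```

```text
F [-0.02 -0.12  0.14]
gap 0.013978037580174829 59.97087545692921 [-0.46 -0.05  0.83]
gap 0.014234652673146404 [-0.11 -0.28 -0.27]
9.25
```

View pics/g.png

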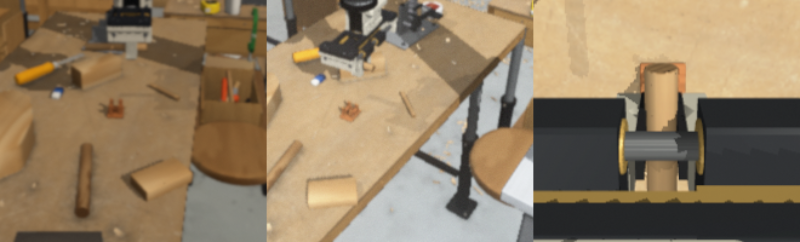

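The crop shows the rest empty and the dowel straight in the fingers (wrist inset 660,120). Next I'll carry it to the lift and slide it in below the lug.

```bash
python3 - <<'E'
from h import *
q=quat(YL)
arm.goto([*lift(-.2,-.046),.16],q)
arm.move_linear([*lift(-.2,-.046),.036],feed=.12)
arm.sleep(.2);f0=F(10)
for x in (-.18,-.165,-.15,-.136,-.123):
    arm.move_linear([*lift(x,-.046),.036],feed=.06);d=F()-f0;print(x,d.round(2))
    if np.abs(d).max()>2: print('STOP');break
a,da=snap('scene');T=T_tool();c,dc=arm.get_image('wrist');b,_=snap('side')
np.savez('w3.npz',a=a,da=da,c=c,dc=dc,T=T,f0=f0)
o=np.hstack([a[120:220,190:330],b[120:220,190:330],c[150:350:2,150:430:2]])
cv2.imwrite('pics/i.png',cv2.resize(o,(800,191),interpolation=cv2.INTER_CUBIC)[:,:,::-1]);print(arm.current_time(),arm.current_tool_pos())
E
```

```text
-0.18 [0.05 0.14 0.2 ]
-0.165 [-0.57 -0.17  0.11]
-0.15 [-0.29  0.19  0.01]
-0.136 [-0.12  0.24 -0.46]
-0.123 [-0.07 -0.02 -0.25]
14.6667 [ 0.49182813 -0.26304596  0.03593877]
```

View pics/i.png

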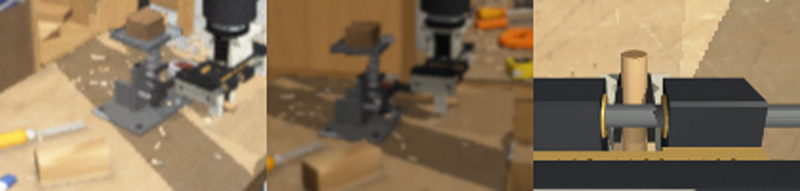

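Scene crop: the dowel enters at the lug with the platform still up. The insertion met no contact force. Now I'll raise it slowly, watching force and platform.

```bash
cat > raise.py <<'E'
from h import *
w=np.load('w3.npz');f0=w['f0'];tpl=cv2.cvtColor(w['a'],cv2.COLOR_RGB2GRAY)[122:146,250:284]
def plat():
    g=cv2.cvtColor(arm.get_image('scene')[0],cv2.COLOR_RGB2GRAY)[112:180,240:294]
    r=cv2.minMaxLoc(cv2.matchTemplate(g,tpl,cv2.TM_CCOEFF_NORMED));return r[3][1]-10,r[1]
E
python3 - <<'E'
from raise import *
E
mv raise.py rz.py; python3 - <<'E'
from rz import *
p=arm.current_tool_pos();q0=lift(-.123,-.046);z=.036;cam=0;log=[]
print('start',plat())
while z<.066:
    z+=.0005; arm.move_linear([*q0,z],feed=.01);f=(F(5)-f0)[2];s=0
    if -f>1.5: cam=1
    if cam: s=plat()[0]
    log.append((round(z*1e3,1),round(f,2),s))
    if abs(f)>6.7 or s>=2: break
for l in log:
    if abs(l[1])>.8 or l[2]: print(*l)
for k in range(12):
    arm.sleep(.15);print('hold',plat(),(F(3)-f0).round(2),round(arm.current_time(),2))
E
```

```text
start (0, 0.9974861145019531)
44.0 -1.06 0
44.5 -2.19 0
45.0 -2.86 0
45.5 -3.8 0
46.0 -4.11 0
46.5 -3.85 0
47.0 -4.24 0
47.5 -4.08 0
48.0 -4.33 0
48.5 -4.12 0
49.0 -4.15 0
49.5 -4.46 0
50.0 -4.29 0
50.5 -4.69 0
51.0 -4.62 0
51.5 -4.46 0
52.0 -4.62 0
52.5 -4.47 0
53.0 -4.38 0
53.5 -4.31 0
54.0 -4.1 0
54.5 -4.18 0
55.0 -4.64 0
55.5 -4.48 0
56.0 -4.07 0
56.5 -3.85 0
57.0 -4.48 0
57.5 -0.37 1
58.0 -0.59 5
hold (7, 0.7449672222137451) [ 0.34 -0.37 -0.83] 29.18
hold (10, 0.7021536827087402) [-0.14  0.11 -0.36] 29.4
hold (12, 0.7085479497909546) [ 0.55 -0.87 -1.53] 29.62
hold (12, 0.7082810401916504) [ 0.4  -1.08 -1.03] 29.85
hold (12, 0.7040516138076782) [-0.03 -0.47 -0.82] 30.07
hold (12, 0.7064284682273865) [-0.16 -0.82 -1.35] 30.3
hold (12, 0.7054541110992432) [-0.24 -1.3  -0.99] 30.52
hold (12, 0.7079622149467468) [-0.01 -1.14 -1.14] 30.75
hold (12, 0.7058221697807312) [-0.22 -0.5  -1.1 ] 30.98
hold (12, 0.7056360840797424) [-0.4  -0.76 -1.33] 31.2
hold (12, 0.7087289690971375) [ 0.08 -1.05 -1.39] 31.43
hold (12, 0.7101583480834961) [ 0.42 -0.81 -1.17] 31.65  File "<stdin>", line 1
    from raise import *
         ^^^^^
SyntaxError: invalid syntax
```

```bash
python3 - <<'E'
from rz import *
a,da=snap('scene');P=cloud('scene',da)
old=cloud('scene',np.load('w3.npz')['da'])
def top(P):
    m=(np.abs(P[...,0]-.633)<.02)&(np.abs(P[...,1]+.228)<.02)&(P[...,2]>.1);return np.median(np.sort(P[m][:,2])[-60:])
print('block top before/after',top(old),top(P))
b,_=snap('side')
cv2.imwrite('pics/h.png',cv2.resize(np.hstack([a[120:220,190:330],b[120:220,190:330]]),(800,286),interpolation=cv2.INTER_CUBIC)[:,:,::-1])
print((F(20)-f0).round(2))
E
```

```text
block top before/after 0.18892047735907652 0.1452069642222159
[-0.32 -0.82 -1.14]
```

View pics/h.png

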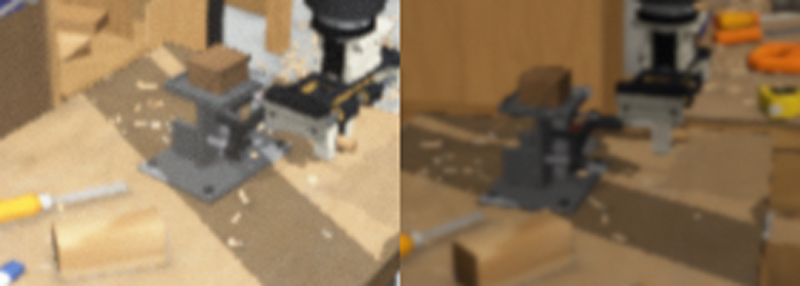

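The block top dropped 43.7 mm, so the platform is fully home, and the dowel still carries about 1.1 N from the pawl. Now I'll lower it, withdraw and put it back in the rest.

```bash
python3 - <<'E'
from rz import *
q0=lift(-.123,-.046)
for z in (.052,.046,.04,.034,.030):
    arm.move_linear([*q0,z],feed=.03);print(z,(F()-f0).round(2))
arm.move_linear([*lift(-.21,-.046),.030],feed=.08)
arm.move_linear([*lift(-.21,-.046),.16],feed=.15)
arm.goto([*GD,.15],quat(YD))
arm.move_linear([*GD,.06],feed=.12)
arm.sleep(.2);f1=F(10)
b,db=snap('side');a,da=snap('scene')
o=np.hstack([b[190:280,180:290],a[190:280,170:280]])
cv2.imwrite('pics/r.png',cv2.resize(o,(800,327),interpolation=cv2.INTER_CUBIC)[:,:,::-1]);print(arm.current_time(),arm.current_finger_gap())
E
```

```text
0.052 [-0.42  0.05 -0.94]
0.046 [-0.44  0.29 -1.32]
0.04 [ 0.04  0.27 -0.39]
0.034 [ 0.24 -0.34 -0.43]
0.03 [ 0.02 -0.33  0.18]
38.9 0.013991005962658062
```

View pics/r.png

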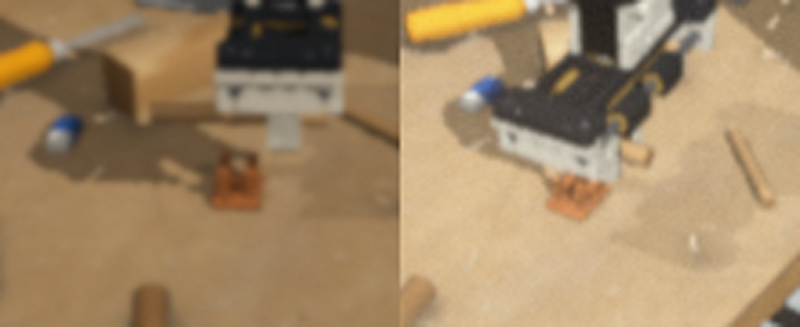

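The dowel is above the rest, nearly level, and hangs over the saddles. I'll lower it with a force check.

```bash
python3 - <<'E'
from h import *
f1=F(10);z=.06
while z>.0185:
    z=max(z-.003,.019) if z>.019 else .0; 
    if z==0: break
    arm.move_linear([*GD,z],feed=.04);f=F()-f1
    if z<.036: print(round(z,3),f.round(2))
    if np.abs(f).max()>8: print('STOP');break
b,db=snap('side')
cv2.imwrite('pics/r2.png',cv2.resize(b[190:280,180:290],(733,600),interpolation=cv2.INTER_CUBIC)[:,:,::-1]);print(arm.current_time())
E
```

```text
0.036 [0.12 0.25 0.27]
0.033 [0.11 0.08 0.26]
0.03 [0.1  0.63 0.05]
0.027 [ 0.27  0.13 -0.01]
0.024 [0.24 0.18 0.27]
0.021 [ 0.47 -0.19  0.11]
0.019 [0.62 0.65 0.67]
43.1167
```

View pics/r2.png

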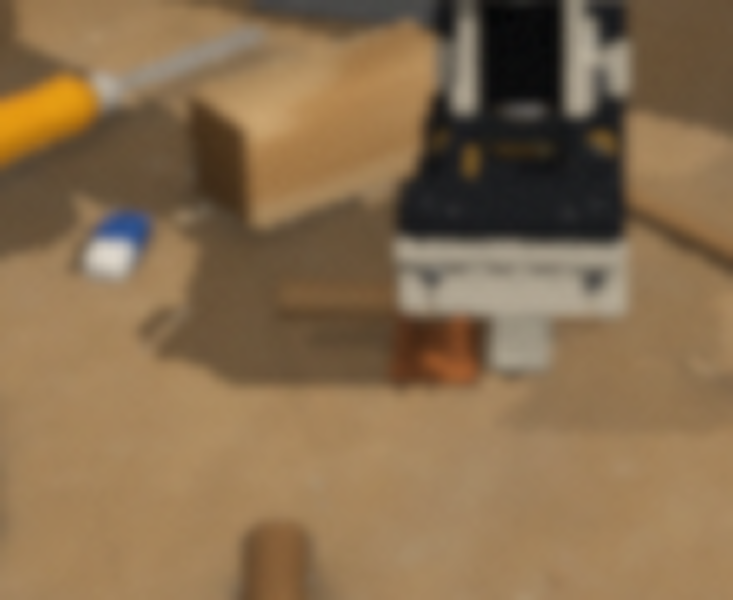

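The dowel lies between the prongs (tip at 285,295, rest at 435,350). I'll release it to 45 mm, retreat, then check its pose and the lift numerically.

```bash
python3 - <<'E'
from h import *
arm.set_gripper(.045,10);arm.move_linear([*GD,.1],feed=.08)
arm.goto([.53,.17,.22],[0,1,0,0]);arm.sleep(.3)
T=T_tool();a,d=arm.get_image('wrist');P=wcloud(d,T)
m=np.zeros((384,512),bool);m[110:228,225:270]=1
m&=(P[...,2]>.0265)&(P[...,2]<.05)
n,l,st,_=cv2.connectedComponentsWithStats(m.astype(np.uint8));k=1+st[1:,4].argmax();q=P[l==k]
print(cv2.minAreaRect((q[:,:2]*1e3).astype(np.float32)),np.percentile(q[:,2],[5,50,95]).round(4))
for lo,hi in((.46,.5),(.55,.59)): print('top z',np.percentile(q[(q[:,0]>lo)&(q[:,0]<hi),2],90))
arm.goto([.5,-.27,.34],[0,1,0,0]);T=T_tool();a,d=arm.get_image('wrist');P=wcloud(d,T);z=P[...,2]
g=np.zeros_like(z,bool);g[185:222,245:268]=1;g&=(z>.05)&(z<.095)
print('lug z',np.percentile(P[g][:,2],[5,50,95]));t=(z>.02)&(z<.036);t[:,:180]=0;t[:,230:]=0;t[:205]=0;t[252:]=0;print('tin',P[t][:,:2].min(0),P[t][:,:2].max(0),arm.current_time())
E
```

```text
((527.0335083007812, 160.41851806640625), (123.8195571899414, 14.940864562988281), 8.367230415344238) [0.027  0.0297 0.0314]
top z 0.03109538154070183
top z 0.031029903582018938
lug z [0.06350279 0.06668139 0.08541453]
tin [ 0.59546219 -0.39696867] [ 0.6485923 -0.3288696] 47.6667
```

The dowel is back level in its rest, the lug is at its original height so the pawl has dropped, and the tin hasn't moved.

```bash
python3 -c "
from plant import arm
print(arm.sign_off())"
```

```text
the job is handed in; nothing more can be done
None
```

The job is handed in: the platform sank fully home (43.7 mm) with the dowel still under the pawl, the pawl dropped back, and the dowel is level in its rest. Peak measured lift force was about 4.7 N and no verdict came back. The least certain point is step 1's 0.1 s hold, because the wrist force dipped to about 0.4 N (noise about 0.3 N) as the pawl came free.

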